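# Put the tall sleeve away in the interlocked drawer

### The arm

A 6-joint arm with a two-finger parallel gripper is mounted at the origin on the work surface. World frame = base frame: x ahead of the robot, y to its left, z up, the work surface at z = 0. Lengths are in mm, angles in rad, forces in N, time in s.
With the tool pointing down it reaches from about 275 to 750 mm from the base axis. Payload 10.2 kg.
Tool frame: the origin (TCP) lies at the very end of the fingers, on their centre line; the grasp point (between the pads) lies 19 mm behind it; x points along the fingers, z is the direction in which the jaws open and shut, and the axes are right-handed (so a half turn about x gives the same grasp; the last joint's range is limited). The gripper opens to 85 mm and grips with 20 to 120 N. Pads are 22 mm wide; open, the fingers measure 114 mm over their backs; the gripper's body (76 mm by 85 mm) begins 54 mm behind the grasp point. The pads swing forward as they close: fully open they stand 13 mm farther back than shut.
Start: joints at [0.997, 0.313, 1.498, -0, 1.331, -0.223], TCP at [180.429, 493.028, 231.294] pointing down, gripper open.
Joint ranges: [-2.94, 2.94], [-0.97, 2.17], [0.19, 2.56], [-1.23, 4.37], [0.02, 3.11], [-2.88, 2.88]. Speed limits (rad/s): [2.39, 2.39, 3.01, 3.14, 3.14, 3.14].

### API

Orientations are given as a unit quaternion [w, x, y, z].
In Python, from rig import sense, vision, job gives the robot as it stands. The module is installed in compiled form; this text tells all that it offers.
- The arm moves only by the shell command python3 -m pendant 'ROWS' [FORCE]. ROWS is JSON, a list of rows, each a list of 7 numbers: the turn, a rotation vector about the tool's x, y, z in rad, then the shift along the tool's x, y, z in cm, then the opening, from 0 (shut) to 1 (fully open). A call has exactly 5 rows; each row is the pose to reach, as a shift and turn from the pose commanded when the call began, along the tool's axes at that moment; what a row does not reach only later rows make up. A row lasts 1/8 s, in which the tool goes at most 62.5 mm and 10.7 degrees, less where a joint would pass 70% of its speed; a pose out of reach is approached as far as the arm can. A call with a gripper value outside its range is refused whole. The fingers move at their own pace and stop on an object; FORCE is the grip in N (left out, the last holds). Time passes only in rows, so rows that repeat a pose let the fingers close, or fill a call up. It gives the time, the measured TCP pose, the force and the opening at its end, in the units of the state.
- sense(): the state, without advancing time (a new reading comes with each control period).
- vision.capture(name): name is "scene" or "top" or "wrist"; returns the picture (400x640x3 uint8, red, green, blue); there is no depth.
- vision.calibration(name): a dict with "K" (3x3 intrinsics, pixels), "extrinsics" (4x4, takes a point from camera to world coordinates). Camera axes: x right, y up, looking along -z (the intrinsics and any distortion apply to the point x, -y, -z); pixel columns grow to the right and rows downward; lengths in mm; the calibration is good to about 2 mm. A picture is of the moment at which its call begins: read the wrist's pose just before it. calibration takes no time and is no camera call; for the wrist camera it gives the pose at the moment of the call.
- job.finish_job(): hands the job in, once; it reports no verdict.
The state is a dict: "time_s": time; "joints": joint angles; "dq": joint speeds; "tau": joint torques, N m; "eef_pos": TCP position; "ee_rot": TCP orientation; "force": force on the tool from outside, world axes, zero at the start; "wrist_torque": the same for the moment, N m; "grip_width": opening from 0.0 (shut) to 1.0 (fully open).
Only numpy, scipy, OpenCV 4.12 (cv2) and the standard library are available. Lean on these libraries where they do the work, as an engineer would, in place of code of your own. Each camera call takes 0.05 s, during which the arm holds its last target.

### The job

The parts chest lets only one of its two drawers stand open at a time. Push the open drawer fully home past its catch so that the interlock frees the other one, pull that other drawer well open, and stand the taller of the two brass sleeves upright on its floor; leave that drawer open and the other one shut, and leave the other parts on the bench where they are.

Things in the scene. Friction and masses are not known exactly. Their poses are not given: they have to be found in the camera images.
- chest_edge (a point): Low grey steel chest with two drawers side by side, fixed on the bench, 240 mm deep, 400 wide, 205 high. This point: middle of the lower front edge of its 410 mm wide top board, 150 mm above the bench. The axes are the chest's: x from its front to its back, so drawers open along -x; z up. Drawer faces lie at x = +28, the drawers' centre lines at y = +95 and -95 mm; which is drawer_a varies.
- chest_lip (a point): Middle of the upper front edge of the lip that rises from the top board's front edge to 205 mm. Handle bars of shut drawers stand only 12 mm (bar centre) in front of this overhanging edge, so the gripper must come to them tilted 30 to 45 degrees from vertical, fingers pointing down and towards the chest.
- chest_bolt (a point): Interlock bolt, hidden between the two drawers, seen only as the reason for this: while one drawer is more than about 2.5 mm open, the other can move only 3 to 7 mm, however hard it is pulled. It frees by itself.
- drawer_a (a joint): Opening (m) of the drawer that is found open (80 to 120 mm at the start): 0 shut, 0.14 fully open. It slides with 2 to 4 N of friction. A spring catch resists from 20 to 10 mm, so that it takes about 8 N in all to push through; released within the last 5 mm it is drawn home to a firm stop, but left between 6 and 20 mm it stays there or moves back out. Some bearings are fixed on its floor.
- drawer_b (a joint): Opening (m) of the drawer that is found shut and locked by the interlock: 0 shut, 0.14 fully open. Once drawer_a is home, it needs a pull of 8 to 10 N to break out of its catch (first 10 mm), then 2 to 4 N. It is empty.
- drawer_a_handle (a point): Middle of drawer_a's handle: an upright round steel bar, 14 mm thick, reaching from 50 to 120 mm above the bench (this point 85 mm), held at both ends 40 mm in front of the drawer face. Axes as the chest's. Moves with the drawer.
- drawer_b_handle (a point): Middle of drawer_b's handle, of the same shape.
- drawer_b_floor (a point): Centre of drawer_b's inner floor, 32 mm above the bench, axes as the chest's. Inside: x from -96 mm (back of the front panel, which rises to 141 mm above the bench) to +98, y from -74 to +74; side walls reach 54 mm above the floor. Moves with the drawer; only what is out from under the top board is open from above.
- tall_sleeve: The taller of two brass spacer sleeves, a tube standing upright on the bench at the right: 44 mm outside, 30 mm inside diameter, 90 mm tall, 0.35 kg. Origin: centre of its underside, z along its axis.
- short_sleeve: The shorter brass sleeve, same diameters, 50 mm tall, upright. Leave alone. Origin: centre of underside.
- washer: Bronze thrust washer lying flat, 80 mm outside, 44 inside diameter, 12 thick. Leave alone. Origin: centre of underside.
- housing: Dull grey bearing housing, 100 x 60 mm foot, 62 mm high. Leave alone. Origin: centre of underside.
- tube_stub: Rusty roller tube stub lying along its own y, 60 mm diameter, 130 long. Leave alone. Origin: below its middle, on the bench.
- spanner: Steel spanner, 180 mm long, lying flat along its own x. Leave alone. Origin: underside, at its middle.
- grease_tin: Grey tin, 70 mm diameter, 90 tall, upright. Leave alone. Origin: centre of underside.
Mind the look-alikes: they are no part of the job. Leave any turquoise look-alike of the tall_sleeve alone.

How it is judged:
By the outcome, as a careful person would: the job done as asked, in the order asked, and still so for the second after the job is handed in, with the robot touching nothing.
It also fails if it takes over 69 s, if anything falls off the work surface, if the arm or the gripper's body presses on something with over 40 N, if the wrist force passes 120 N, or if a joint passes its speed limit or range.

## Working session

There is one attempt and no reset: what is moved stays moved. The work goes in short steps, Python scripts to look and compute and a shell command to move; the robot and the scene stay as the last step left them, time stands still between calls to the robot, and variables do not carry over. Pictures are saved under pics/ and viewed, and the job is handed in when it is done.

```bash
ls; mkdir -p pics; python3 - <<'E'
from rig import sense, vision
import cv2, numpy as np
s=sense(); print({k:(np.round(v,3).tolist() if not isinstance(v,float) else v) for k,v in s.items()})
for n in ["scene","top","wrist"]:
    c=vision.calibration(n); print(n,c.keys(), np.round(c["K"],1).tolist(), np.round(c["extrinsics"],3).tolist(), {k:v for k,v in c.items() if k not in("K","extrinsics")})
    im=vision.capture(n); cv2.imwrite(f"pics/{n}0.png",im[:,:,::-1])
E
```

```text
pics
{'time_s': 0.0, 'joints': [0.997, 0.313, 1.498, 0.0, 1.331, -0.223], 'dq': [0.002, 0.001, -0.001, 0.001, 0.0, -0.001], 'tau': [0.0, -41.227, -25.974, -0.0, 0.004, -0.0], 'eef_pos': [180.296, 492.809, 230.741], 'ee_rot': [0.579, -0.405, 0.58, 0.405], 'force': [0.199, 0.805, 0.189], 'wrist_torque': [0.021, -0.013, -0.019], 'grip_width': 0.9996921592701674}
scene dict_keys(['K', 'extrinsics']) [[418.9, 0.0, 315.2], [0.0, 418.9, 204.0], [0.0, 0.0, 1.0]] [[0.886, -0.391, 0.251, 892.14], [0.464, 0.757, -0.459, -587.65], [-0.01, 0.523, 0.852, 1167.278], [0.0, 0.0, 0.0, 1.0]] {}
top dict_keys(['K', 'extrinsics']) [[362.3, 0.0, 325.6], [0.0, 362.3, 194.2], [0.0, 0.0, 1.0]] [[0.014, 0.991, -0.132, 412.219], [-1.0, 0.013, -0.008, -12.193], [-0.006, 0.132, 0.991, 1167.808], [0.0, 0.0, 0.0, 1.0]] {}
wrist dict_keys(['K', 'extrinsics']) [[304.8, 0.0, 322.2], [0.0, 304.8, 199.2], [0.0, 0.0, 1.0]] [[0.343, -0.9, -0.267, 111.929], [0.939, 0.329, 0.099, 517.286], [-0.001, -0.285, 0.959, 372.489], [0.0, 0.0, 0.0, 1.0]] {}
```

View pics/scene0.png

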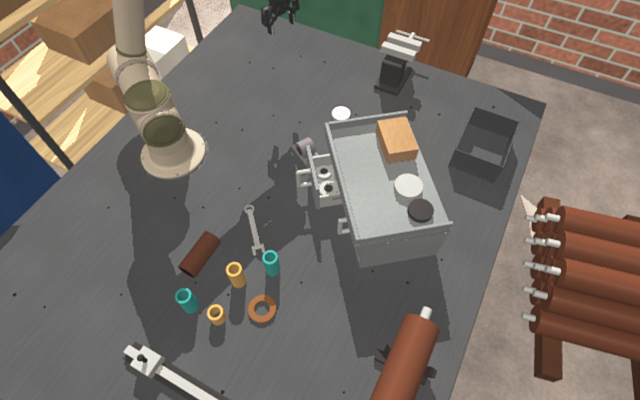

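View pics/top0.png

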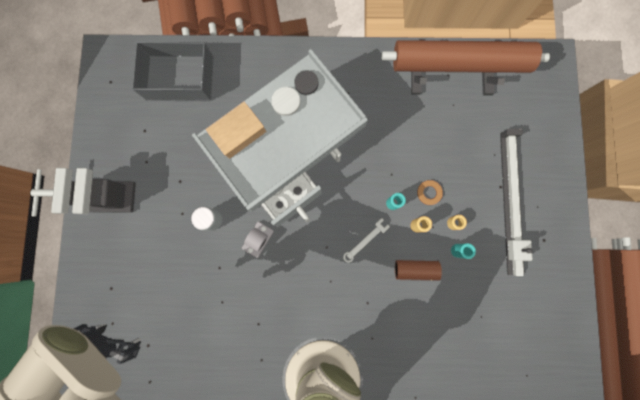

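View pics/wrist0.png

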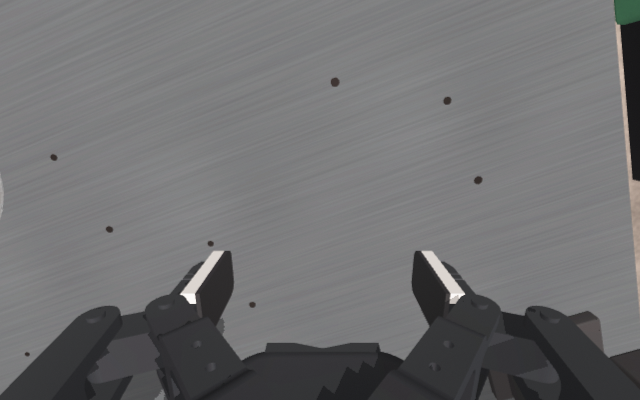

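```bash
cat > h.py <<'E'
from rig import sense, vision
import cv2, numpy as np
from scipy.spatial.transform import Rotation as R
def ray(n,p,c=None):
    c=c or vision.calibration(n); E=np.array(c["extrinsics"]); K=np.array(c["K"])
    v=np.linalg.inv(K)@[p[0],p[1],1]; v=np.array([v[0],-v[1],-v[2]])
    return E[:3,3], E[:3,:3]@(v/np.linalg.norm(v))
def onz(n,p,z,c=None):
    o,d=ray(n,p,c); return o+d*(z-o[2])/d[2]
def tri(a,b):
    (o1,d1),(o2,d2)=a,b
    t=np.linalg.lstsq(np.c_[d1,-d2],o2-o1,rcond=None)[0]
    p,q=o1+t[0]*d1,o2+t[1]*d2
    return (p+q)/2,np.linalg.norm(p-q)
def proj(n,P,c=None):
    c=c or vision.calibration(n); E=np.array(c["extrinsics"]); K=np.array(c["K"])
    q=E[:3,:3].T@(np.array(P,float)-E[:3,3]); q=K@np.array([q[0],-q[1],-q[2]]); return q[:2]/q[2]
def tool():
    s=sense(); q=s["ee_rot"]; return np.array(s["eef_pos"]), R.from_quat([q[1],q[2],q[3],q[0]])
def crop(im,x0,y0,x1,y1,f,name):
    cv2.imwrite("pics/"+name,cv2.resize(im[y0:y1,x0:x1],None,fx=f,fy=f,interpolation=cv2.INTER_CUBIC))
E
python3 - <<'E'
from h import *
s=cv2.imread("pics/scene0.png"); t=cv2.imread("pics/top0.png")
crop(s,160,190,290,335,4,"c1.png"); crop(t,380,170,500,290,5,"c2.png"); crop(t,180,40,380,260,2.7,"c3.png"); crop(s,280,90,460,270,3.3,"c4.png")
for n,im in(("scene",s),("top",t)):
    h=cv2.cvtColor(im,cv2.COLOR_BGR2HSV)
    for nm,lo,hi in(("brass",(13,110,120),(25,255,255)),("turq",(80,110,60),(100,255,255))):
        m=cv2.inRange(h,lo,hi)
        k,l,st,ce=cv2.connectedComponentsWithStats(m)
        for i in range(1,k):
            if st[i,4]>40: print(n,nm,st[i],ce[i].round(1))
E
```

```text
scene brass [  30    0   82   65 3089] [70.8 26.1]
scene brass [ 84  68  42  46 857] [104.3  91. ]
scene brass [377 117  41  37 965] [397.4 135.4]
scene brass [226 262  20  26 369] [235.6 274. ]
scene brass [248 295  28  28 376] [261.3 308.6]
scene brass [207 304  19  21 267] [216.2 314.2]
scene turq [262 250  18  26 341] [270.8 262.2]
scene turq [175 288  24  25 398] [186.6 300. ]
top brass [527   0  25  21 225] [541.6   9.3]
top brass [418 181  24  23 302] [429.6 192. ]
top brass [448 216   8  13  48] [451.2 222.4]
top brass [456 217   8  11  51] [460.2 222. ]
top brass [411 218  10  14  70] [415.  225.3]
top brass [420 219   9  11  70] [424.4 223.8]
top turq [387 193  18  16 191] [395.7 200.9]
top turq [452 244  23  14 282] [463.2 250.4]
```

View pics/c1.png

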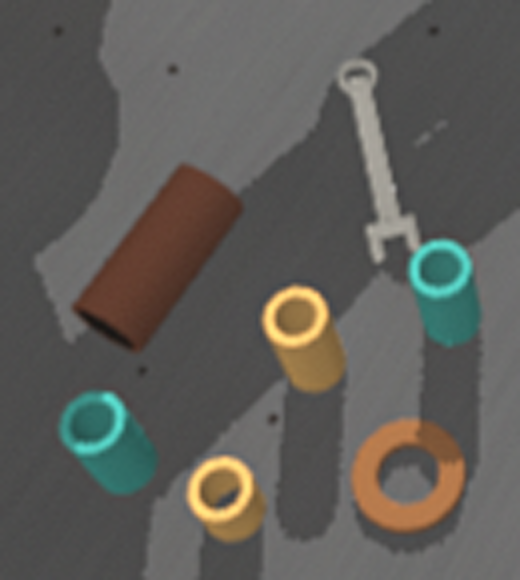

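View pics/c2.png

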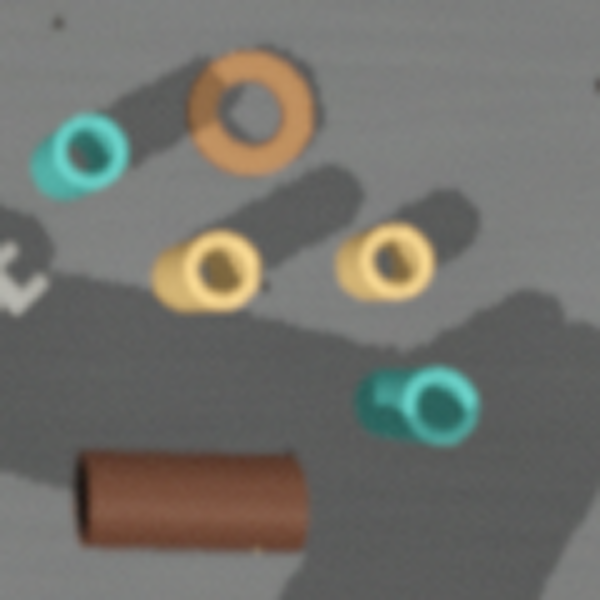

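View pics/c3.png

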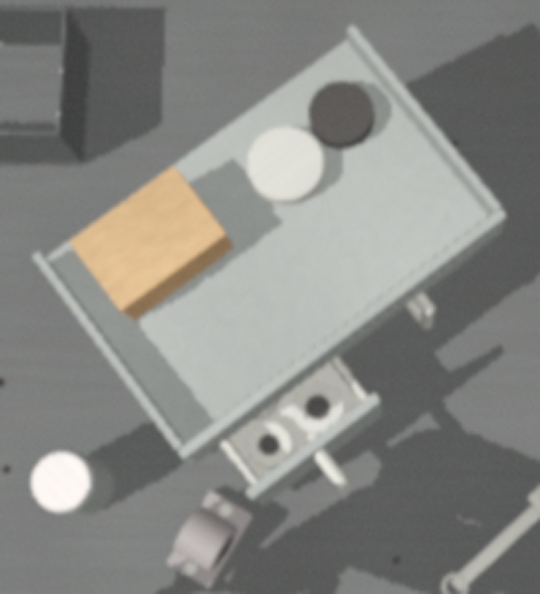

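View pics/c4.png

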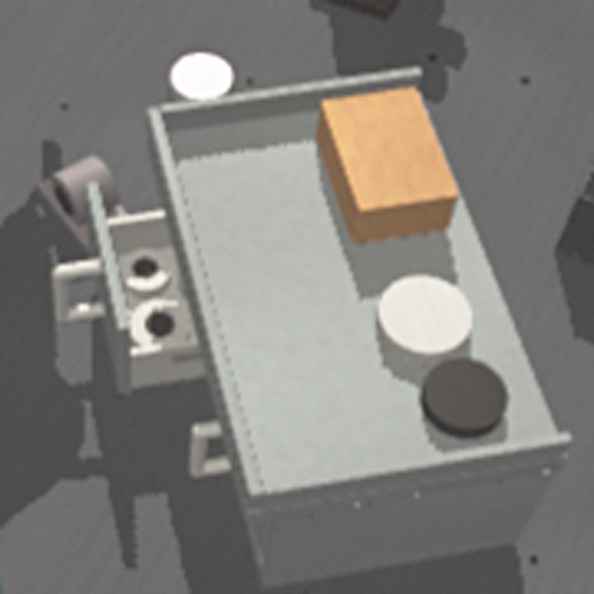

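```bash
python3 - <<'E'
from h import *
def T(a,b): 
    p,e=tri(ray("scene",a),ray("top",b)); return p.round(1),round(e,1)
print("tall rim",T((234.2,269.2),(424,224)), "short",T((215.5,312.2),(458.6,222.4)))
L=T((326.1,123.3),(247.8,208.5));Rr=T((357.3,239.1),(366.3,119.6)); print("lip",L,Rr, np.linalg.norm(L[0]-Rr[0]))
l=onz("top",(247.8,208.5),205);r=onz("top",(366.3,119.6),205);print(l,r,np.linalg.norm(l-r))
l2=onz("scene",(326.1,123.3),205);r2=onz("scene",(357.3,239.1),205);print(l2,r2,np.linalg.norm(l2-r2))
m=(l+r+l2+r2)/4
d=(l+l2-r-r2); d/=np.linalg.norm(d); yaw=np.degrees(np.arctan2(-d[0],d[1])); print("mid",m,"yaw",yaw)
print("hA",T((280+57/3.3,90+270/3.3),(180+338/2.7,40+480/2.7)))
print("hB",T((280+197/3.3,90+428/3.3),(180+428/2.7,40+322/2.7)))
c,s=np.cos(np.radians(yaw)),np.sin(np.radians(yaw))
M=np.array([[c,-s,0],[s,c,0],[0,0,1]])
im=cv2.imread("pics/top0.png"); im2=cv2.imread("pics/scene0.png")
o=np.array([m[0],m[1],0])
for P in [(-12,-95,120),(-12,-95,50),(-102,95,120),(-102,95,50),(0,205,205),(0,-205,205),(240,205,205),(240,-205,205),(28,-95,20)]:
    W=M@np.array(P,float)+o; print(P,W.round(),proj("top",W).round(1),proj("scene",W).round(1))
    for i,n in((im,"top"),(im2,"scene")):
        q=proj(n,W); cv2.circle(i,tuple(int(round(v)) for v in q),1,(0,0,255),-1)
crop(im,180,40,380,260,2.7,"c5.png"); crop(im2,280,90,460,270,3.3,"c6.png")
E
```

```text
tall rim (array([ 471.8, -296.4,   86. ]), np.float64(2.9)) short (array([ 480.2, -413.9,   45.3]), np.float64(2.7))
lip (array([501.1, 205.1, 200.2]), np.float64(3.7)) (array([ 751.9, -112.8,  201.9]), np.float64(3.9)) 404.92461026714585
[499.24367162 202.79196139 205.        ] [ 749.1858816  -113.66785159  205.        ] 403.2591245861586
[504.2516769  202.60907152 205.        ] [ 753.76928702 -112.94359739  205.        ] 402.2841341808258
mid [626.61262929  44.69739598 205.        ] yaw 38.318221338221946
hA (array([481.8,  54. , 121.4]), np.float64(0.9))
hB (array([664. , -36.8, 109.7]), np.float64(12.8))
(-12, -95, 120) [676. -37. 120.] [337.5 152.7] [341.4 220.3]
(-12, -95, 50) [676. -37.  50.] [336.9 158.2] [340.4 231.7]
(-102, 95, 120) [488.  56. 120.] [304.7 215.9] [299.4 172.3]
(-102, 95, 50) [488.  56.  50.] [306.1 217.5] [300.3 185.1]
(0, 205, 205) [500. 206. 205.] [246.8 208.4] [325.1 122.1]
(0, -205, 205) [ 754. -116.  205.] [367.2 118. ] [356.8 240.1]
(240, 205, 205) [688. 354. 205.] [195.5 139.3] [400.8 110.9]
(240, -205, 205) [942.  33. 205.] [314.4  53.3] [446.4 224.4]
(28, -95, 20) [707. -12.  20.] [329.1 150.8] [352.7 234.1]
```

View pics/c5.png

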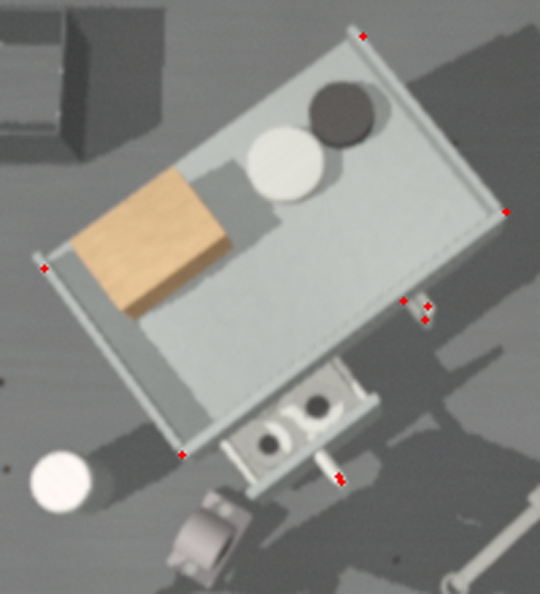

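View pics/c6.png

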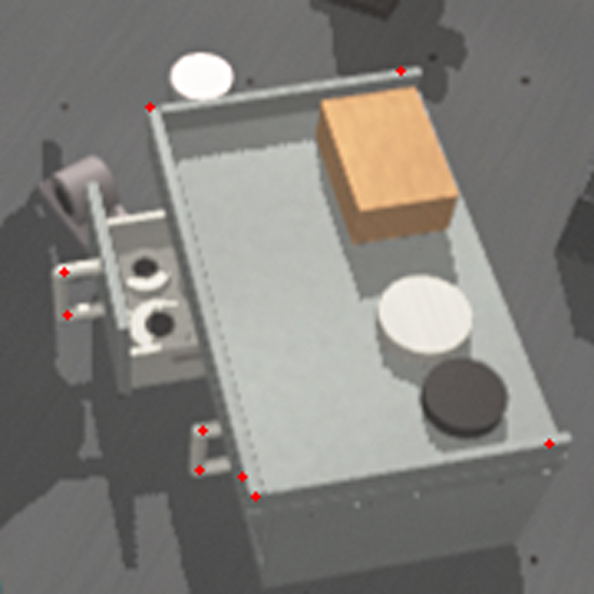

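```bash
cat >> h.py <<'E'
YAW=np.radians(38.3); O=np.array([626.6,44.7,0.])
CM=R.from_euler("z",YAW).as_matrix()
def c2w(P): return CM@np.array(P,float)+O
def w2c(P): return CM.T@(np.array(P,float)-O)
def Rt(tilt,sgn,yaw=None):
    "tool rot: x along (sin,0,-cos) in chest frame, z = sgn*chest y"
    M=CM if yaw is None else R.from_euler("z",yaw).as_matrix()
    t=np.radians(tilt); x=np.array([np.sin(t),0,-np.cos(t)]); z=np.array([0,sgn,0.]); y=np.cross(z,x)
    return R.from_matrix(M@np.c_[x,y,z])
def plan(Pt,Rtg,P0=None,R0=None):
    "rotvec (rad, tool) and shift (cm, tool)"
    p,r=tool(); p=p if P0 is None else P0; r=r if R0 is None else R0
    return (r.inv()*Rtg).as_rotvec().round(3), (r.inv().apply(np.array(Pt)-p)/10).round(2)
def tcp_for(grasp,Rtg): return np.array(grasp)+19*Rtg.as_matrix()[:,0]
E
python3 - <<'E'
from h import *
p,r=tool(); print(p,r.as_matrix().round(2).tolist())
c=vision.calibration("wrist")["extrinsics"]; c=np.array(c); print("cam in tool",r.inv().apply(c[:3,3]-p).round(1), (r.as_matrix().T@c[:3,:3]).round(2).tolist())
for s in(1,-1):
    Q=Rt(42,s); print(s,Q.as_matrix().round(2).tolist(),plan(tcp_for(c2w((-112,95,85)),Q),Q))
E
```

```text
[180.32249241 492.85115293 230.87083489] [[-0.0, -0.94, 0.34], [-0.0, 0.34, 0.94], [-1.0, 0.0, -0.0]]
cam in tool [-141.7   72.7   -0.7] [[0.0, 0.28, -0.96], [0.0, 0.96, 0.28], [1.0, -0.0, 0.0]]
1 [[0.53, -0.58, -0.62], [0.41, -0.46, 0.78], [-0.74, -0.67, -0.0]] (array([-0.971, -0.374, -0.668]), array([ 16.02, -44.02, -30.21]))
-1 [[0.53, 0.58, 0.62], [0.41, 0.46, -0.78], [-0.74, 0.67, 0.0]] (array([ 2.01 , -0.772,  0.432]), array([ 16.02, -44.02, -30.21]))
```

```bash
python3 - <<'E'
from h import *
print(w2c((481.8,54,121)), w2c((664,-36.8,110)))
Q=Rt(42,1); g=c2w((-108,95,85)); x=Q.as_matrix()[:,0]
print(plan(g-110*x,Q), g-110*x)
E
```

```text
[-107.87167346   97.04242405  121.        ] [-21.16135483 -87.13900999 110.        ]
(array([-0.971, -0.374, -0.668]), array([  6.44, -39.71, -37.23])) [425.20217621   6.69917664 166.7459308 ]
```

```bash
python3 -m pendant '[[-0.05,-0.02,-0.035,0.3,-2,-2,0.6],[-0.19,-0.075,-0.13,0.5,-6,-6,0.6],[-0.34,-0.13,-0.23,1,-10.5,-10,0.6],[-0.48,-0.185,-0.33,1.5,-15,-14,0.6],[-0.62,-0.24,-0.43,2,-19.5,-18,0.6]]' && python3 - <<'E'
from h import *
Q=Rt(42,1); g=c2w((-108,95,85)); x=Q.as_matrix()[:,0]
print(plan(g-110*x,Q), np.round(sense()["joints"],2))
E
```

```text
time_s: 0.78
eef_pos: [287.9, 283.3, 213.4]
ee_rot: [-0.57, 0.599, -0.298, -0.477]
force: [0.6, 0.4, 0.4]
grip_width: 0.599
(array([-0.422, -0.149, -0.293]), array([  4.14,  -5.74, -30.42])) [ 0.49 -0.16  2.12 -0.01  0.75 -1.28]
```

```bash
python3 -m pendant '[[-0.14,-0.05,-0.1,1,-1.5,-6,0.6],[-0.28,-0.1,-0.2,2,-3,-12,0.6],[-0.42,-0.15,-0.29,3,-4.5,-18,0.6],[-0.42,-0.15,-0.29,3.7,-5.2,-24,0.6],[-0.42,-0.15,-0.29,4.1,-5.7,-28.5,0.6]]' && python3 - <<'E'
from h import *
Q=Rt(42,1); g=c2w((-108,95,85)); x=Q.as_matrix()[:,0]
print(plan(g-110*x,Q), np.round(sense()["joints"],2))
c=vision.calibration("wrist"); np.save("w1.npy",c,allow_pickle=True)
cv2.imwrite("pics/w1.png",vision.capture("wrist")[:,:,::-1])
E
```

```text
time_s: 1.4
eef_pos: [347.9, 177.4, 194.3]
ee_rot: [-0.529, 0.668, -0.136, -0.505]
force: [0.7, 1.3, 0.0]
grip_width: 0.601
(array([-0.127, -0.012, -0.121]), array([ -0.27,   2.93, -18.71])) [-0.13 -0.26  2.32  0.66  0.73 -2.66]
```

View pics/w1.png

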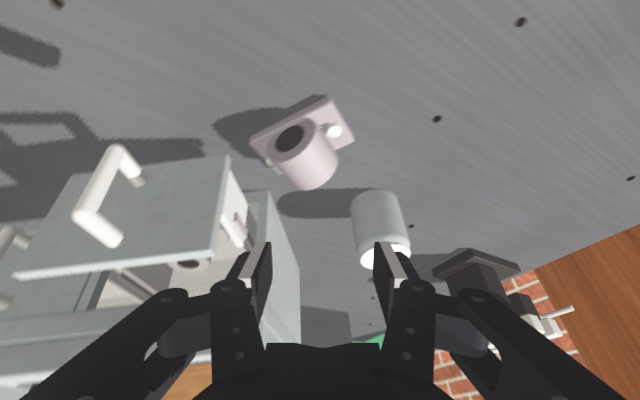

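```bash
cat > kin.py <<'E'
from h import *
from scipy.optimize import least_squares
data=[([0.997,0.313,1.498,-0,1.331,-0.223],[180.4,493.0,231.3],[0.579,-0.405,0.58,0.405])]
def Rz(a):return R.from_euler("z",a)
def Ry(a):return R.from_euler("y",a)
def wr(q,k):
    return Rz(q[0])*Ry(q[1]+q[2])*Rz(q[3])*Ry(q[4])*Rz(q[5])*k
E
python3 - <<'E'
from kin import *
s=sense();p,r=tool();q=s["joints"]
B=R.from_matrix(np.array([[0,0,1],[0,1,0],[1,0,0]])) # placeholder
for qq,w in ((data[0][0],data[0][2]),(q,s["ee_rot"])):
    RR=R.from_quat([w[1],w[2],w[3],w[0]])
    print((wr(qq,R.identity()).inv()*RR).as_matrix().round(3).tolist())
E
```

```text
Traceback (most recent call last):
  File "scipy/spatial/transform/_rotation.pyx", line 1143, in scipy.spatial.transform._rotation.Rotation.from_matrix
ValueError: Non-positive determinant (left-handed or null coordinate frame) in rotation matrix 0: [[0. 0. 1.]
 [0. 1. 0.]
 [1. 0. 0.]].
```

```bash
python3 - <<'E'
from kin import *
s=sense();p,r=tool();q=s["joints"]
for qq,w in ((data[0][0],data[0][2]),(q,s["ee_rot"])):
    RR=R.from_quat([w[1],w[2],w[3],w[0]])
    for s6 in(1,-1):
      for s4 in (1,-1):
        q2=list(qq); q2[5]*=s6; q2[3]*=s4
        print(s6,s4,(wr(q2,R.identity()).inv()*RR).as_matrix().round(3).tolist())
print(np.round(q,4).tolist(),p.round(1).tolist(),s["ee_rot"])
E
```

```text
1 1 [[0.001, -0.0, -1.0], [0.001, 1.0, -0.0], [1.0, -0.001, 0.001]]
1 -1 [[0.001, -0.0, -1.0], [0.001, 1.0, -0.0], [1.0, -0.001, 0.001]]
-1 1 [[0.001, 0.431, -0.902], [0.0, 0.902, 0.431], [1.0, -0.001, 0.001]]
-1 -1 [[0.001, 0.431, -0.902], [0.0, 0.902, 0.431], [1.0, -0.001, 0.001]]
1 1 [[-0.0, -0.0, -1.0], [0.0, 1.0, -0.0], [1.0, -0.0, -0.0]]
1 -1 [[0.043, -0.855, -0.517], [-0.748, 0.315, -0.584], [0.662, 0.412, -0.626]]
-1 1 [[-0.0, -0.803, -0.596], [-0.0, 0.596, -0.803], [1.0, -0.0, -0.0]]
-1 -1 [[0.626, -0.763, 0.161], [-0.412, -0.498, -0.763], [0.662, 0.412, -0.626]]
[-0.1363, -0.2595, 2.3226, 0.6605, 0.7338, -2.6757] [349.6, 175.3, 194.6] [-0.52736425  0.67093778 -0.13365536 -0.50385086]
```

```bash
cat >> kin.py <<'E'
KT=R.from_matrix(np.array([[0,0,-1],[0,1,0],[1,0,0.]]))
def wrist_j(Q,j1,th):
    M=(Ry(th).inv()*Rz(j1).inv()*Q*KT.inv())
    return M.as_euler("ZYZ")  # j4,j5,j6 with j5>0
E
python3 - <<'E'
from kin import *
for tilt in (35,42):
  for sg in(1,-1):
    Q=Rt(tilt,sg)
    for j1 in(-.4,-.2,0,.2):
        print(tilt,sg,j1,[wrist_j(Q,j1,th).round(2).tolist() for th in(1.6,1.8,2.0,2.2)])
E
```

```text
35 1 -0.4 [[0.56, 1.27, -2.73], [0.6, 1.1, -2.85], [0.67, 0.94, -2.99], [0.79, 0.79, 3.12]]
35 1 -0.2 [[0.5, 1.17, -2.55], [0.55, 0.99, -2.66], [0.64, 0.83, -2.81], [0.78, 0.67, -3.0]]
35 1 0 [[0.42, 1.08, -2.35], [0.47, 0.9, -2.45], [0.57, 0.72, -2.59], [0.73, 0.56, -2.79]]
35 1 0.2 [[0.31, 1.01, -2.13], [0.36, 0.82, -2.22], [0.45, 0.63, -2.34], [0.62, 0.46, -2.53]]
35 -1 -0.4 [[0.56, 1.27, 0.41], [0.6, 1.1, 0.29], [0.67, 0.94, 0.15], [0.79, 0.79, -0.03]]
35 -1 -0.2 [[0.5, 1.17, 0.59], [0.55, 0.99, 0.48], [0.64, 0.83, 0.34], [0.78, 0.67, 0.15]]
35 -1 0 [[0.42, 1.08, 0.79], [0.47, 0.9, 0.69], [0.57, 0.72, 0.55], [0.73, 0.56, 0.35]]
35 -1 0.2 [[0.31, 1.01, 1.01], [0.36, 0.82, 0.92], [0.45, 0.63, 0.8], [0.62, 0.46, 0.61]]
42 1 -0.4 [[0.67, 1.22, -2.77], [0.73, 1.07, -2.92], [0.83, 0.92, -3.08], [0.96, 0.8, 3.0]]
42 1 -0.2 [[0.61, 1.1, -2.6], [0.68, 0.94, -2.74], [0.8, 0.79, -2.92], [0.97, 0.67, 3.13]]
42 1 0 [[0.52, 0.99, -2.4], [0.6, 0.82, -2.54], [0.74, 0.67, -2.72], [0.96, 0.53, -2.99]]
42 1 0.2 [[0.39, 0.9, -2.18], [0.47, 0.72, -2.3], [0.62, 0.55, -2.47], [0.88, 0.4, -2.77]]
42 -1 -0.4 [[0.67, 1.22, 0.37], [0.73, 1.07, 0.23], [0.83, 0.92, 0.06], [0.96, 0.8, -0.15]]
42 -1 -0.2 [[0.61, 1.1, 0.54], [0.68, 0.94, 0.4], [0.8, 0.79, 0.22], [0.97, 0.67, -0.01]]
42 -1 0 [[0.52, 0.99, 0.74], [0.6, 0.82, 0.6], [0.74, 0.67, 0.42], [0.96, 0.53, 0.15]]
42 -1 0.2 [[0.39, 0.9, 0.96], [0.47, 0.72, 0.84], [0.62, 0.55, 0.67], [0.88, 0.4, 0.37]]
```

```bash
python3 - <<'E'
from kin import *
Q=Rt(42,-1); g=c2w((-108,95,85)); x=Q.as_matrix()[:,0]
print(plan(g-110*x,Q))
E
python3 -m pendant '[[0.18,0,0,0,0.5,-2.5,0.6],[0.36,0,0,0,1,-5,0.6],[0.54,0,0,0,1.5,-7.5,0.6],[0.72,0,0,0,2,-10,0.6],[0.9,0,0,0,2.5,-12.5,0.6]]' && python3 - <<'E'
from kin import *
Q=Rt(42,-1); g=c2w((-108,95,85)); x=Q.as_matrix()[:,0]
print(plan(g-110*x,Q), np.round(sense()["joints"],2))
E
```

```text
(array([ 3.016, -0.178,  0.021]), array([ -0.2 ,   3.1 , -18.43]))
time_s: 2.08
eef_pos: [396.3, 61.6, 171.3]
ee_rot: [0.768, -0.369, 0.344, 0.394]
force: [0.9, -0.1, 0.6]
grip_width: 0.599
(array([ 2.103, -0.127,  0.078]), array([-0.25, -4.64, -4.13])) [-0.52 -0.11  2.28  0.76  0.88 -2.2 ]
```

```bash
python3 -m pendant '[[0.18,0,0,0,-1,-0.8,0.6],[0.36,0,0,0,-2,-1.6,0.6],[0.54,-0.03,0.02,0,-3,-2.4,0.6],[0.72,-0.04,0.03,-0.2,-4,-3.2,0.6],[0.9,-0.05,0.03,-0.2,-4.6,-4.1,0.6]]' && python3 -c "
from kin import *
Q=Rt(42,-1); g=c2w((-108,95,85)); x=Q.as_matrix()[:,0]
print(plan(g-110*x,Q), np.round(sense()['joints'],2))"
```

```text
time_s: 2.7
eef_pos: [425.6, 7.8, 166.8]
ee_rot: [0.854, 0.017, 0.468, 0.225]
force: [0.1, 0.4, 0.1]
grip_width: 0.602
(array([ 1.203, -0.072,  0.05 ]), array([-0.06, -0.08, -0.05])) [-0.67  0.02  2.2   0.82  0.97 -1.48]
```

```bash
python3 -m pendant '[[0.18,-0.01,0.01,0,0,0,0.6],[0.36,-0.02,0.015,0,0,0,0.6],[0.54,-0.03,0.02,0,0,0,0.6],[0.72,-0.043,0.03,0,0,0,0.6],[0.9,-0.054,0.037,0,0,0,0.6]]' && python3 -m pendant '[[0.15,-0.01,0.01,0,0,0,0.6],[0.3,-0.018,0.012,0,0,0,0.6],[0.3,-0.018,0.012,0,0,0,0.6],[0.3,-0.018,0.012,0,0,0,0.6],[0.3,-0.018,0.012,0,0,0,0.6]]' && python3 -c "
from kin import *
Q=Rt(42,-1); g=c2w((-108,95,85)); x=Q.as_matrix()[:,0]
print(plan(g-110*x,Q), np.round(sense()['joints'],2))
np.save('w2.npy',vision.calibration('wrist'),allow_pickle=True)
cv2.imwrite('pics/w2.png',vision.capture('wrist')[:,:,::-1])
"
```

```text
time_s: 3.32
eef_pos: [425.2, 8.4, 166.6]
ee_rot: [0.769, 0.401, 0.497, 0.014]
force: [0.9, -0.1, 0.5]
grip_width: 0.598
time_s: 3.95
eef_pos: [425.3, 8.2, 166.8]
ee_rot: [0.707, 0.512, 0.484, -0.057]
force: [0.1, -0.4, 0.4]
grip_width: 0.599
(array([ 0.011, -0.   ,  0.001]), array([-0.07, -0.08,  0.11])) [-0.71  0.01  2.26  0.93  0.96 -0.41]
```

View pics/w2.png

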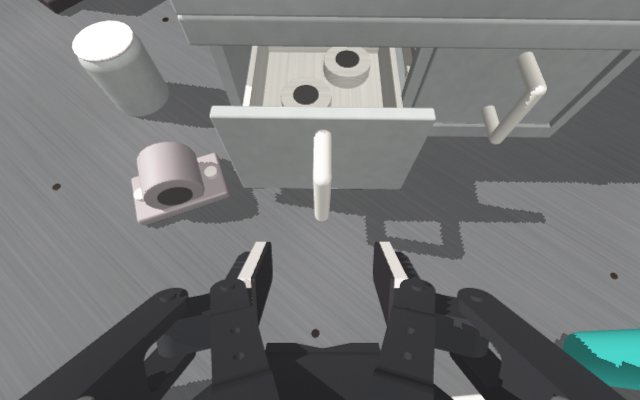

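```bash
python3 - <<'E'
from kin import *
c=np.load("w2.npy",allow_pickle=True).item()
im=cv2.imread("pics/w2.png"); crop(im,290,120,360,230,5,"k1.png"); crop(im,470,30,560,150,5,"k2.png")
for n,p,z in (("A top",(322,180),115),("A bot",(321.5,212),55),("B top",(540,92),115),("B bot",(496,138),55)):
    W=onz("w",p,z,c); print(n,W.round(1),w2c(W).round(1))
# lip lower front edge z=150 / upper z=205; panel A upper front edge z=141
for n,p,z in (("lip lo L",(190,43.5),150),("lip lo R",(630,75),150),("lip up L",(180,17),205),("lip up R",(620,42),205),("panA L",(213,117),141),("panA R",(432,118.5),141)):
    W=onz("w",p,z,c); print(n,W.round(1),w2c(W).round(1))
E
```

```text
A top [481.5  52.9 115. ] [-108.8   96.4  115. ]
A bot [480.6  52.2  55. ] [-109.9   96.4   55. ]
B top [676.3 -43.1 115. ] [-15.4 -99.7 115. ]
B bot [665.4 -39.1  55. ] [-21.5 -89.8  55. ]
lip lo L [497.3 203.8 150. ] [ -2.9 205.  150. ]
lip lo R [689.4 -86.5 150. ] [ -32.  -141.9  150. ]
lip up L [474.3 154.2 205. ] [-51.7 180.3 205. ]
lip up R [616.5 -52.5 205. ] [-68.2 -70.  205. ]
panA L [460.7 140.6 141. ] [-70.8 178.1 141. ]
panA R [562.9  13.  141. ] [-69.6  14.6 141. ]
```

View pics/k1.png

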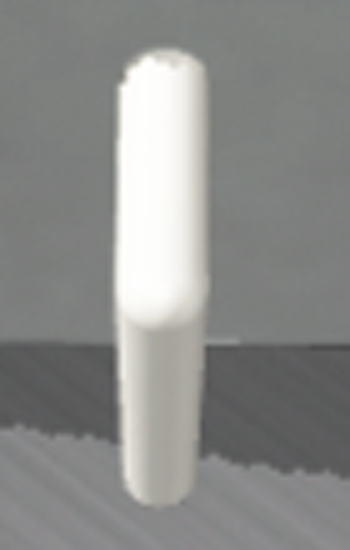

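View pics/k2.png

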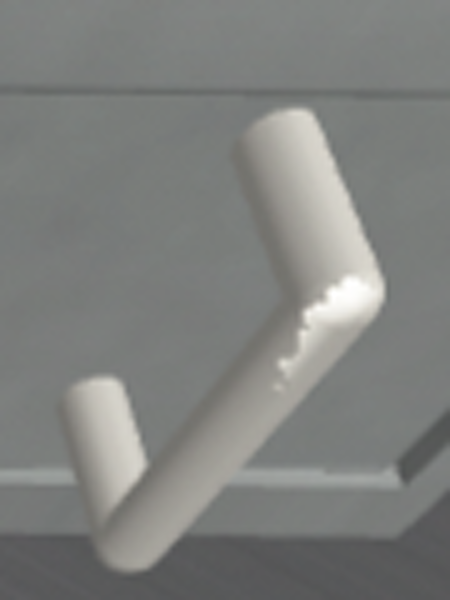

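```bash
python3 - <<'E'
import cv2
im=cv2.imread("pics/w2.png")[0:200,160:640]; cv2.imwrite("pics/k3.png",cv2.resize(im,None,fx=1.65,fy=1.65,interpolation=cv2.INTER_CUBIC))
E
```

```text
(no output)
```

View pics/k3.png

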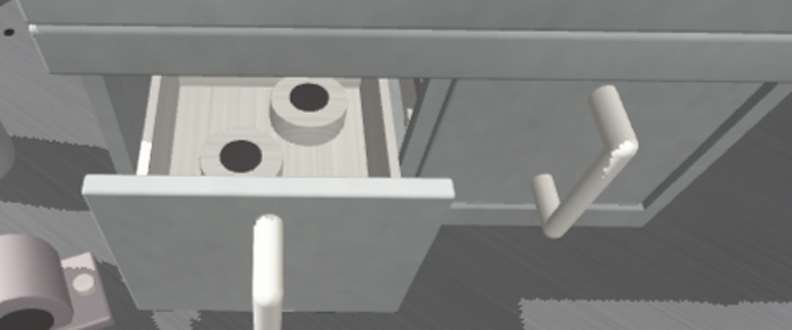

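```bash
python3 - <<'E'
from kin import *
c=np.load("w2.npy",allow_pickle=True).item()
f=lambda u,v:(160+u/1.65,v/1.65)
for n,p,z in (("lip lo L",f(48,72.5),150),("lip lo R",f(786,81.5),150),("lip up L",f(32,32),205),("lip up R",f(786,40),205),("panA L",f(85,194),141),("panA R",f(453,196),141),("hB top",f(625,148),118),("hB bot",f(555,228),52)):
    W=onz("w",p,z,c); print(n,W.round(1),w2c(W).round(1))
E
```

```text
lip lo L [496.5 204.  150. ] [ -3.4 205.7 150. ]
lip lo R [723.3 -82.3 150. ] [  -2.8 -159.6  150. ]
lip up L [472.7 152.7 205. ] [-53.8 180.2 205. ]
lip up R [638.6 -55.4 205. ] [-52.6 -86.  205. ]
panA L [459.6 141.1 141. ] [-71.3 179.1 141. ]
panA R [563.8  11.4 141. ] [-69.9  12.8 141. ]
hB top [674.1 -40.8 118. ] [-15.7 -96.5 118. ]
hB bot [668.6 -39.8  52. ] [-19.4 -92.3  52. ]
```

```bash
sed -i 's/^YAW=.*/YAW=np.radians(38.3); O=np.array([623.6,43.6,0.])/' h.py; python3 - <<'E'
from kin import *
Q=Rt(42,-1); g=c2w((-106,95.4,82))
print(plan(tcp_for(g,Q),Q), tcp_for(g,Q))
E
```

```text
(array([ 0.011, -0.   ,  0.001]), array([12.99, -0.35, -0.03])) [491.26402497  60.65063765  67.88024832]
```

```bash
python3 -m pendant '[[0.01,0,0,3,0,0,0.6],[0.01,0,0,6.5,-0.2,0,0.6],[0.01,0,0,10,-0.3,0,0.6],[0.01,0,0,12,-0.35,0,0.6],[0.01,0,0,13,-0.35,0,0.6]]' && python3 - <<'E'
from kin import *
Q=Rt(42,-1); g=c2w((-106,95.4,82))
print(plan(tcp_for(g,Q),Q), sense()["force"])
cv2.imwrite('pics/w3.png',vision.capture('wrist')[:,:,::-1])
E
```

```text
time_s: 4.62
eef_pos: [491.6, 61.0, 67.0]
ee_rot: [0.704, 0.516, 0.484, -0.06]
force: [-0.5, -0.5, -0.4]
grip_width: 0.599
(array([-0.   , -0.001,  0.001]), array([-0.1 ,  0.02,  0.01])) [-0.47929589 -0.47161989 -0.42042351]
```

View pics/w3.png

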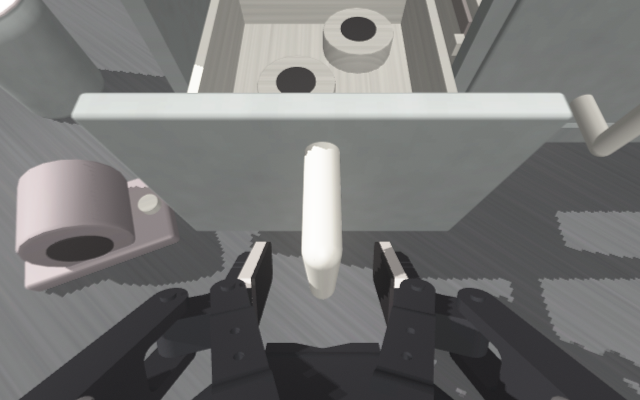

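```bash
python3 -m pendant '[[0,0,0,0,0,0,0],[0,0,0,0,0,0,0],[0,0,0,0,0,0,0],[0,0,0,0,0,0,0],[0,0,0,0,0,0,0]]' 60 && python3 - <<'E'
from kin import *
cv2.imwrite('pics/w4.png',vision.capture('wrist')[:,:,::-1])
p,r=tool()
print("chest dir x in tool",r.inv().apply(CM[:,0]).round(3), w2c(p-19*r.as_matrix()[:,0]))
E
```

```text
time_s: 5.3
eef_pos: [491.1, 60.9, 68.5]
ee_rot: [0.704, 0.516, 0.484, -0.059]
force: [-4.5, 2.6, 4.9]
grip_width: 0.15
chest dir x in tool [0.67  0.743 0.001] [-105.99163109   95.63850019   82.59529378]
```

View pics/w4.png

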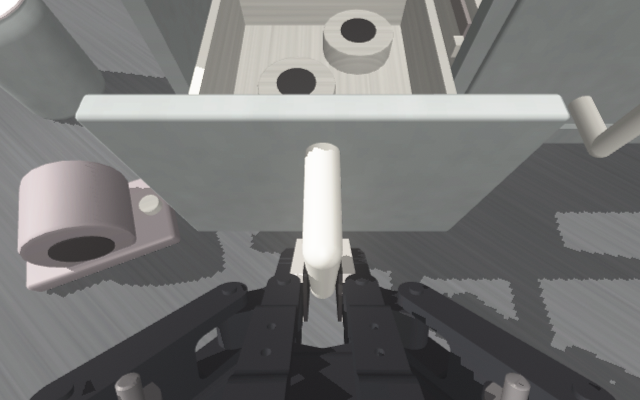

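```bash
python3 -m pendant '[[0,0,0,0.67,0.74,0,0],[0,0,0,1.68,1.86,0,0],[0,0,0,2.68,2.97,0,0],[0,0,0,3.69,4.09,0,0],[0,0,0,4.69,5.2,0,0]]' 60 && python3 - <<'E'
from kin import *
p,r=tool()
print(r.inv().apply(CM[:,0]).round(3), w2c(p-19*r.as_matrix()[:,0]),"f chest",CM.T@np.array(sense()["force"]))
E
```

```text
time_s: 5.98
eef_pos: [546.4, 104.6, 68.5]
ee_rot: [0.704, 0.516, 0.484, -0.059]
force: [-5.5, 0.8, 5.3]
grip_width: 0.148
[0.67  0.743 0.001] [-35.49985646  95.68872583  82.62836758] f chest [-3.82629244  4.01557862  5.33078017]
```

```bash
python3 -m pendant '[[0,0,0,0.34,0.37,0,0],[0,0,0,0.67,0.74,0,0],[0,0,0,1.01,1.11,0,0],[0,0,0,1.27,1.41,0,0],[0,0,0,1.41,1.56,0,0]]' 60 && python3 - <<'E'
from kin import *
p,r=tool()
print(r.inv().apply(CM[:,0]).round(3), w2c(p-19*r.as_matrix()[:,0]),"f chest",CM.T@np.array(sense()["force"]))
E
```

```text
time_s: 6.6
eef_pos: [562.7, 117.5, 68.5]
ee_rot: [0.704, 0.516, 0.484, -0.059]
force: [-4.3, 2.4, 6.4]
grip_width: 0.146
[0.67  0.742 0.001] [-14.74769765  95.68756057  82.63945873] f chest [-1.90920278  4.57771814  6.41984197]
```

```bash
python3 -m pendant '[[0,0,0,0.1,0.11,0,0],[0,0,0,0.2,0.22,0,0],[0,0,0,0.27,0.3,0,0],[0,0,0,0.27,0.3,0,0],[0,0,0,0.27,0.3,0,0]]' 60 && python3 - <<'E'
from kin import *
p,r=tool()
print(w2c(p-19*r.as_matrix()[:,0]),"f chest",CM.T@np.array(sense()["force"]))
E
```

```text
time_s: 7.22
eef_pos: [563.6, 118.2, 68.3]
ee_rot: [0.704, 0.515, 0.484, -0.061]
force: [-45.9, -24.2, 36.3]
grip_width: 0.148
[-13.50264807  95.70858691  82.45335612] f chest [-51.03120886   9.48616216  36.27511347]
```

```bash
python3 -m pendant '[[0,0,0,-0.17,-0.2,0,0],[0,0,0,-0.2,-0.24,0,0.15],[0,0,0,-0.2,-0.24,0,0.3],[0,0,0,-0.2,-0.24,0,0.5],[0,0,0,-0.2,-0.24,0,0.6]]' 60 && python3 - <<'E'
from kin import *
p,r=tool()
print(w2c(p-19*r.as_matrix()[:,0]),"f chest",CM.T@np.array(sense()["force"]))
np.save('w5.npy',vision.calibration('wrist'),allow_pickle=True)
cv2.imwrite('pics/w5.png',vision.capture('wrist')[:,:,::-1])
E
```

```text
time_s: 7.85
eef_pos: [563.8, 117.2, 67.6]
ee_rot: [0.704, 0.516, 0.484, -0.06]
force: [0.5, 0.5, 0.7]
grip_width: 0.599
[-14.0597921   94.85059921  81.74381669] f chest [0.71548473 0.12113028 0.7102949 ]
```

View pics/w5.png

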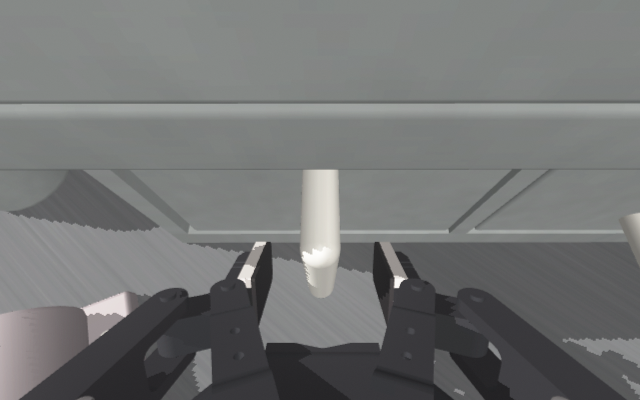

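```bash
python3 -m pendant '[[0,0,0,-3,0,0,0.6],[0,0,0,-7,0,0,0.6],[0,0,0,-7.5,0,4.5,0.6],[0,0,0,-7.5,0,9.5,0.6],[0,0,0,-7.5,0,14.5,0.6]]' && python3 -m pendant '[[0,0,0,0,0,3,0.6],[0,0,0,0,0,4.2,0.6],[0,0,0,0,0,4.6,0.6],[0,0,0,0,0,4.6,0.6],[0,0,0,0,0,4.6,0.6]]' && python3 - <<'E'
from kin import *
p,r=tool()
print(w2c(p-19*r.as_matrix()[:,0]),np.round(sense()["joints"],2))
Q=Rt(42,-1); g=c2w((-14,-95,82)); print(plan(tcp_for(g,Q),Q))
np.save('w6.npy',vision.calibration('wrist'),allow_pickle=True)
cv2.imwrite('pics/w6.png',vision.capture('wrist')[:,:,::-1])
E
```

```text
time_s: 8.52
eef_pos: [615.0, -29.0, 123.4]
ee_rot: [0.705, 0.516, 0.484, -0.06]
force: [0.8, 0.3, -0.5]
grip_width: 0.6
time_s: 9.15
eef_pos: [642.3, -62.7, 123.3]
ee_rot: [0.704, 0.516, 0.484, -0.06]
force: [0.7, -0.9, 0.1]
grip_width: 0.598
[-63.94190757 -95.0344892  137.42629808] [-0.54  0.54  1.66  0.93  0.89 -0.23]
(array([-0.   , -0.001,  0.001]), array([7.46, 0.01, 0.01]))
```

View pics/w6.png

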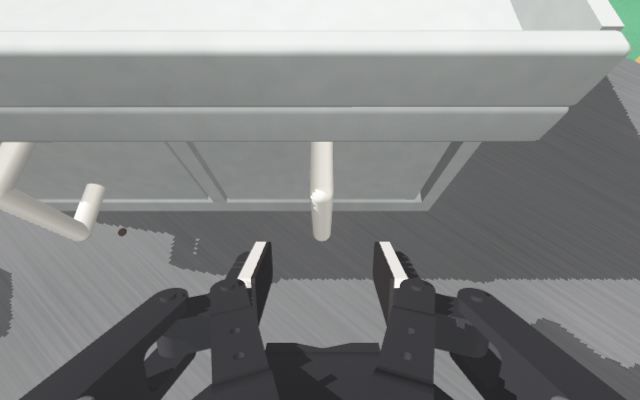

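```bash
python3 -m pendant '[[0,0,0,2.5,0,0,0.6],[0,0,0,5,0,0,0.6],[0,0,0,6.5,0,0,0.6],[0,0,0,7.4,0,0,0.6],[0,0,0,7.5,0,0,0.3]]' && python3 -m pendant '[[0,0,0,0,0,0,0],[0,0,0,0,0,0,0],[0,0,0,0,0,0,0],[0,0,0,0,0,0,0],[0,0,0,-0.07,-0.07,0,0]]' 60 && python3 - <<'E'
from kin import *
p,r=tool()
print(w2c(p-19*r.as_matrix()[:,0]),"f chest",CM.T@np.array(sense()["force"]))
cv2.imwrite('pics/w7.png',vision.capture('wrist')[:,:,::-1])
E
```

```text
time_s: 9.82
eef_pos: [682.0, -32.3, 67.4]
ee_rot: [0.704, 0.516, 0.484, -0.06]
force: [-0.2, 0.0, 0.4]
grip_width: 0.401
time_s: 10.45
eef_pos: [680.7, -31.4, 68.1]
ee_rot: [0.704, 0.516, 0.485, -0.059]
force: [7.4, 12.4, -3.6]
grip_width: 0.143
[-14.3641337  -94.29961486  82.15929576] f chest [13.53123352  5.16488938 -3.63158575]
```

View pics/w7.png

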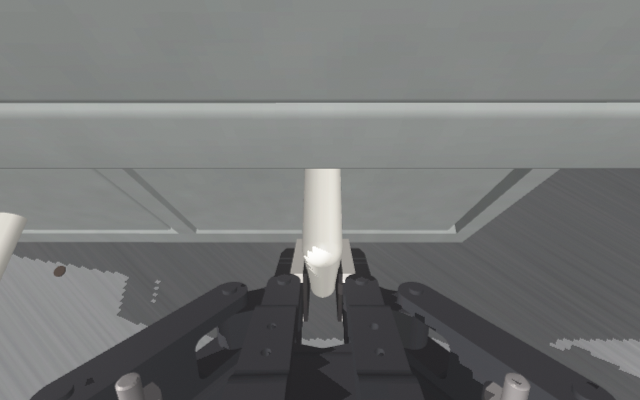

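```bash
python3 -m pendant '[[0,0,0,-0.34,-0.37,0,0],[0,0,0,-0.67,-0.74,0,0],[0,0,0,-1.34,-1.49,0,0],[0,0,0,-2.01,-2.23,0,0],[0,0,0,-2.68,-2.97,0,0]]' 60 && python3 - <<'E'
from kin import *
p,r=tool()
print(w2c(p-19*r.as_matrix()[:,0]),"f chest",CM.T@np.array(sense()["force"]),sense()["grip_width"])
E
```

```text
time_s: 11.12
eef_pos: [648.9, -56.5, 68.0]
ee_rot: [0.704, 0.516, 0.485, -0.059]
force: [-1.6, 7.2, 0.4]
grip_width: 0.143
[-54.92398896 -94.34925104  82.10835505] f chest [3.24275058 6.66319487 0.43687712] 0.14251955078372233
```

```bash
python3 -m pendant '[[0,0,0,-1.2,-1.34,0,0],[0,0,0,-2.4,-2.67,0,0],[0,0,0,-3.75,-4.16,0,0],[0,0,0,-5.1,-5.65,0,0],[0,0,0,-6.1,-6.77,0,0]]' 60 && python3 - <<'E'
from kin import *
p,r=tool()
print(w2c(p-19*r.as_matrix()[:,0]),"f chest",CM.T@np.array(sense()["force"]),sense()["grip_width"])
E
```

```text
time_s: 11.75
eef_pos: [577.1, -113.3, 68.0]
ee_rot: [0.704, 0.516, 0.485, -0.059]
force: [-1.1, 6.6, 0.1]
grip_width: 0.147
[-146.46942829  -94.4007555    82.12142696] f chest [3.21193861 5.87910286 0.0872098 ] 0.14719139098800338
```

```bash
python3 - <<'E'
from kin import *
print("turq",tri(ray("scene",(270.2,257)),ray("top",(398.4,200.4))), "turq2",tri(ray("scene",(160+93/4,190+424/4)),ray("top",(380+441/5,170+406/5))))
E
python3 -m pendant '[[0,0,0,0,0,0,0.15],[0,0,0,0,0,0,0.4],[0,0,0,0,0,0,0.6],[0,0,0,0,0,0,0.6],[0,0,0,-2.5,0,0,0.6]]' && python3 -m pendant '[[0,0,0,-4,0,0,0.6],[0,0,0,-8,0,0,0.6],[0,0,0,-11,0,0,0.6],[0,0,0,-12,0,0,0.6],[0,0,0,-12,0,0,0.6]]' && python3 - <<'E'
from kin import *
p,r=tool()
print(p,w2c(p-19*r.as_matrix()[:,0]),"f chest",CM.T@np.array(sense()["force"]),sense()["grip_width"],np.round(sense()["joints"],2))
for n in("wrist","top"):
  np.save(n+'8.npy',vision.calibration(n),allow_pickle=True)
  cv2.imwrite(f'pics/{n}8.png',vision.capture(n)[:,:,::-1])
E
```

```text
turq (array([ 541.78540949, -220.24430359,   88.6633836 ]), np.float64(4.550770563150615)) turq2 (array([ 393.57173746, -423.97754142,   87.30663142]), np.float64(2.8103349136456806))
time_s: 12.38
eef_pos: [564.9, -124.0, 85.6]
ee_rot: [0.704, 0.516, 0.485, -0.06]
force: [0.2, 0.2, 0.5]
grip_width: 0.601
time_s: 13.0
eef_pos: [502.4, -174.5, 175.3]
ee_rot: [0.704, 0.516, 0.484, -0.06]
force: [0.4, 0.5, -0.3]
grip_width: 0.602
[ 502.35203637 -174.47727323  175.29885632] [-243.01971269  -95.98886654  189.42403104] f chest [ 0.62800406  0.12764109 -0.29360323] 0.602094798665427 [-0.9   0.32  1.84  0.82  1.15 -0.42]
```

View pics/wrist8.png

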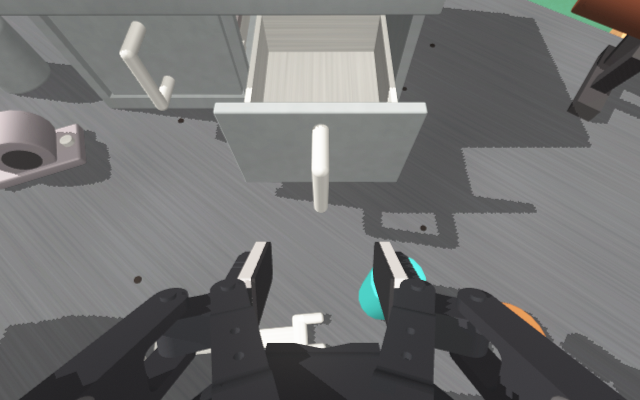

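View pics/top8.png

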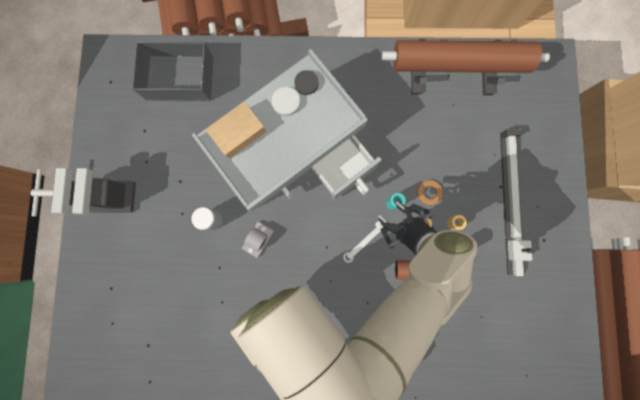

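```bash
cat >> kin.py <<'E'
def Qv(az):
    x=np.array([0,0,-1.]); z=np.array([np.cos(az),np.sin(az),0]); return R.from_matrix(np.c_[x,np.cross(z,x),z])
def arc(Pt,Q,n):
    p,r=tool(); v=(r.inv()*Q).as_rotvec(); s=r.inv().apply(np.array(Pt)-p)/10
    print("rot",v.round(3),"shift",s.round(2))
E
python3 - <<'E'
from kin import *
arc((480,-240,220),Qv(0.0),5); arc((472,-290,210),Qv(1.8),5)
print(wrist_j(Qv(0.0),-.9,2.1),wrist_j(Qv(1.8),-.77,1.9))
E
```

```text
rot [-0.861  0.328 -0.682] shift [-7.3  -1.32  3.8 ]
rot [-2.543  0.975 -0.22 ] shift [-9.05 -4.75  7.23]
[ 4.44089210e-16  1.04159265e+00 -9.00000000e-01] [ 0.          1.24159265 -2.57      ]
```

```bash
python3 -m pendant '[[-0.1,0.04,-0.08,-1,-0.2,0.5,0.7],[-0.24,0.09,-0.19,-2.5,-0.4,1.2,0.75],[-0.38,0.145,-0.3,-4,-0.7,2,0.75],[-0.52,0.2,-0.41,-5.5,-1,3,0.75],[-0.66,0.25,-0.52,-7,-1.3,3.7,0.75]]' && python3 - <<'E'
from kin import *
arc((480,-240,220),Qv(0.0),5); arc((472,-290,210),Qv(1.8),5);print(np.round(sense()['joints'],2))
E
```

```text
time_s: 13.72
eef_pos: [481.2, -238.5, 218.1]
ee_rot: [0.728, 0.125, 0.674, -0.014]
force: [-0.4, -0.6, -0.2]
grip_width: 0.749
rot [-0.196  0.077 -0.158] shift [-0.22 -0.14 -0.08]
rot [-1.991  0.204 -0.044] shift [-0.05 -5.29  0.08]
[-0.76  0.35  1.5   0.18  1.34 -0.61]
```

```bash
python3 -m pendant '[[-0.12,0.04,-0.08,0,-1,0,0.75],[-0.24,0.077,-0.155,0,-2,0,0.75],[-0.42,0.09,-0.15,0,-3,0,0.75],[-0.6,0.1,-0.15,0,-4,0,0.75],[-0.78,0.11,-0.14,0,-5,0,0.75]]' && python3 - <<'E'
from kin import *
arc((472,-296,210),Qv(1.8),5);print(np.round(sense()['joints'],2))
E
```

```text
time_s: 14.35
eef_pos: [471.6, -286.2, 209.2]
ee_rot: [0.682, -0.206, 0.672, 0.202]
force: [0.3, 0.1, -0.2]
grip_width: 0.746
rot [-1.214  0.004  0.016] shift [-0.08 -0.84 -0.51]
[-0.76  0.38  1.46  0.01  1.29 -1.35]
```

```bash
python3 -m pendant '[[-0.17,0,0,0,0,0,0.75],[-0.35,0,0,0,-0.2,-0.1,0.75],[-0.53,0,0,0,-0.4,-0.2,0.75],[-0.71,0,0.01,0,-0.6,-0.4,0.75],[-0.89,0,0.015,0,-0.8,-0.5,0.75]]' && python3 -m pendant '[[-0.16,0,0,0,0,0,0.75],[-0.32,0,0,0,0,0,0.75],[-0.32,0,0,0,0,0,0.75],[-0.32,0,0,0,0,0,0.75],[-0.32,0,0,0,0,0,0.75]]' && python3 - <<'E'
from kin import *
arc((472,-296,210),Qv(1.8),5);print(np.round(sense()['joints'],2))
n="wrist"
np.save(n+'9.npy',vision.calibration(n),allow_pickle=True)
cv2.imwrite(f'pics/{n}9.png',vision.capture(n)[:,:,::-1])
E
```

```text
time_s: 14.98
eef_pos: [471.8, -295.6, 209.2]
ee_rot: [0.525, -0.475, 0.521, 0.477]
force: [0.8, -0.6, 0.5]
grip_width: 0.748
time_s: 15.6
eef_pos: [471.5, -296.1, 210.3]
ee_rot: [0.445, -0.551, 0.441, 0.551]
force: [0.1, -0.4, 0.6]
grip_width: 0.75
rot [-0.013  0.004  0.004] shift [ 0.03 -0.05  0.  ]
[-0.77  0.4   1.43  0.01  1.31 -2.56]
```

View pics/wrist9.png

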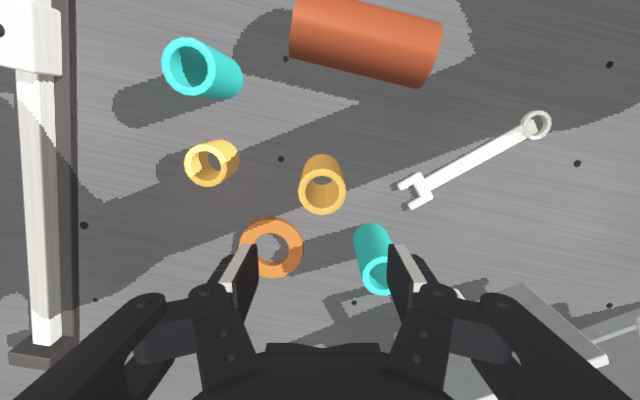

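```bash
python3 - <<'E'
from kin import *
c=np.load("wrist9.npy",allow_pickle=True).item()
im=cv2.imread("pics/wrist9.png")
crop(im,170,130,370,230,4,"k4.png")
h=cv2.cvtColor(im,cv2.COLOR_BGR2HSV); m=cv2.inRange(h,(13,110,215),(25,255,255))
k,l,st,ce=cv2.connectedComponentsWithStats(m)
for i in range(1,k):
    if st[i,4]>40: print(st[i],ce[i].round(1))
print(h[205,322],h[170,322],h[192,322])
E
```

```text
[199 140  38  22 322] [223.4 147.9]
[190 153  37  34 459] [206.2 172.8]
[298 168  48  47 897] [321.7 190.9]
[239 220  63  29 822] [272.9 233.3]
[259 261  29  17 312] [270.8 270.7]
[ 18 146 201] [ 24 123 250] [ 18 146 198]
```

View pics/k4.png

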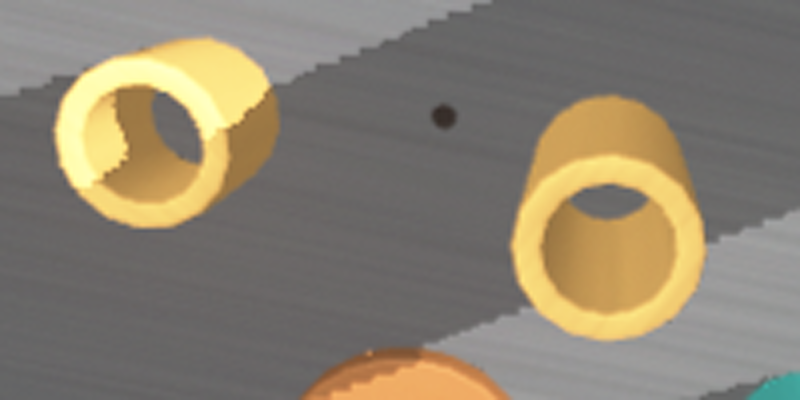

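```bash
python3 - <<'E'
from kin import *
c=np.load("wrist9.npy",allow_pickle=True).item()
a=ray("w",(322,191.5),c)
print(tri(a,ray("scene",(234.2,269.2))),tri(a,ray("top",(424,224))),onz("w",(322,191.5),90,c))
# short
b=ray("w",(206,165),c); print("short",tri(b,ray("scene",(215.5,312.2))))
P=onz("w",(322,191.5),90,c); arc((P[0],P[1],62),Qv(1.8),5)
E
```

```text
(array([ 471.7679666 , -295.60173488,   83.43648285]), np.float64(1.6046796053387706)) (array([ 470.41711758, -296.7359188 ,   88.02899485]), np.float64(0.34087603944962075)) [ 469.74166098 -296.76624149   90.        ]
short (array([ 480.44930282, -413.98450712,   45.03397881]), np.float64(2.508904006941813))
rot [-0.013  0.004  0.005] shift [14.83  0.25 -0.08]
```

```bash
python3 -m pendant '[[-0.01,0,0,3,0.1,0,0.75],[-0.01,0,0,7,0.2,-0.05,0.75],[-0.01,0,0,11,0.2,-0.05,0.75],[-0.01,0,0,14,0.2,-0.05,0.75],[-0.01,0,0,15.2,0.2,-0.05,0.75]]' && python3 -m pendant '[[0,0,0,0,0,0,0.5],[0,0,0,0,0,0,0.3],[0,0,0,0,0,0,0.3],[0,0,0,0,0,0,0.3],[0,0,0,0,0,0,0.3]]' 50 && python3 - <<'E'
from kin import *
n="wrist"
cv2.imwrite(f'pics/{n}10.png',vision.capture(n)[:,:,::-1])
E
```

```text
time_s: 16.27
eef_pos: [469.6, -296.1, 57.1]
ee_rot: [0.442, -0.553, 0.438, 0.554]
force: [0.1, 1.2, 0.7]
grip_width: 0.755
time_s: 16.9
eef_pos: [470.4, -296.7, 59.2]
ee_rot: [-0.442, 0.554, -0.438, -0.553]
force: [-0.3, 2.0, 3.8]
grip_width: 0.505
```

View pics/wrist10.png

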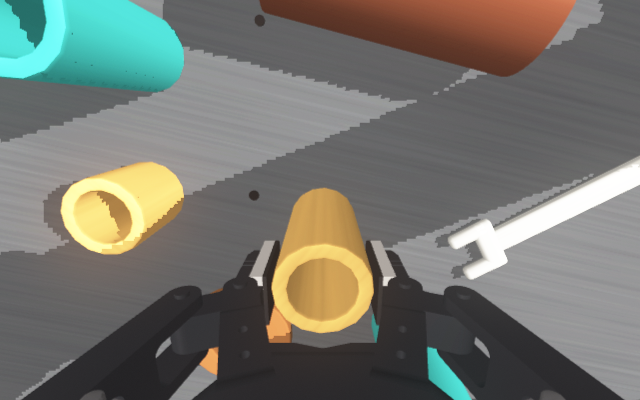

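```bash
python3 -m pendant '[[0,0,0,-1.5,0,0,0.3],[0,0,0,-5,0,0,0.3],[0,0,0,-10,0,0,0.3],[0,0,0,-15,0,0,0.3],[0,0,0,-17,0,0,0.3]]' 50; python3 - <<'E'
from kin import *
im=cv2.imread("pics/wrist8.png"); crop(im,200,0,450,220,3.2,"k5.png")
im=cv2.imread("pics/top8.png"); crop(im,290,110,400,210,6,"k6.png")
E
```

```text
time_s: 17.58
eef_pos: [469.8, -297.7, 232.2]
ee_rot: [-0.442, 0.555, -0.438, -0.552]
force: [0.4, 0.0, -3.9]
grip_width: 0.506
```

View pics/k5.png

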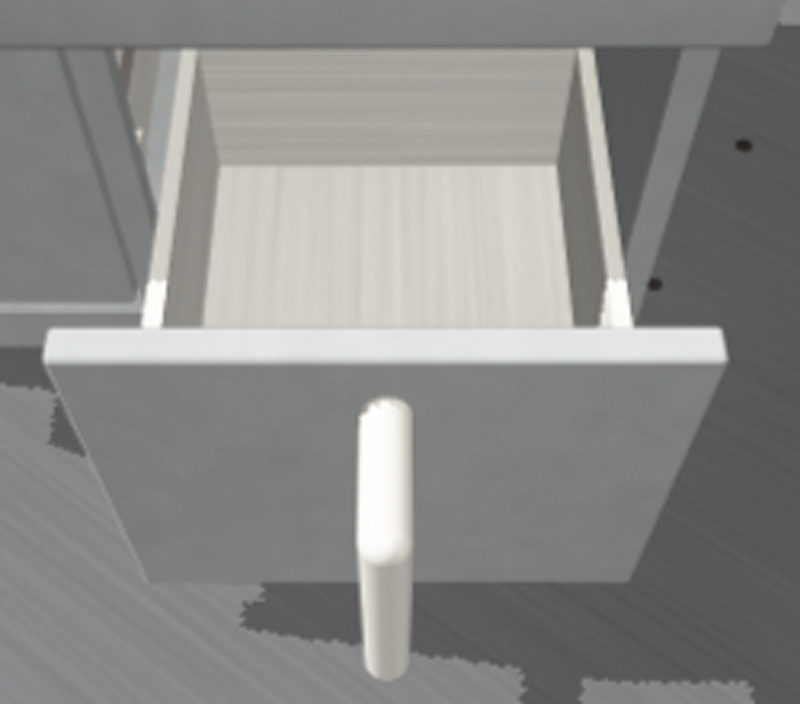

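View pics/k6.png

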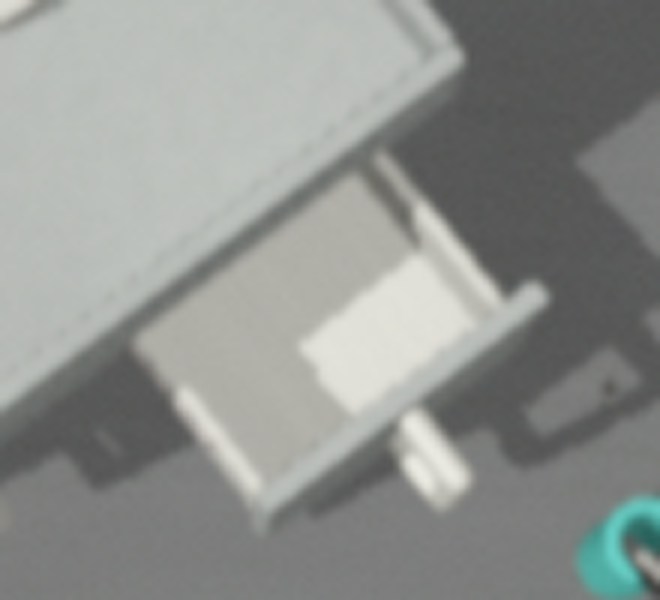

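```bash
python3 - <<'E'
from kin import *
c=np.load("wrist8.npy",allow_pickle=True).item(); ct=np.load("top8.npy",allow_pickle=True).item()
f=lambda u,v:(200+u/3.2,v/3.2)
for n,p,z in (("panel in",f(388,328),141),("panel out",f(388,362),141),("L",f(45,362),141),("R",f(727,362),141),("floor back L",f(218,164),32),("floor back R",f(558,164),32),("bar",f(385,550),118),("bar bot",f(385,675),50),("lip low",f(388,46),150)):
    W=onz("w",p,z,c); print(n,w2c(W).round(1))
g=lambda u,v:(290+u/6,110+v/6)
for n,p,z in (("panel in L",g(262,492),141),("panel in R",g(530,285),141),("floor R front",g(488,318),32)):
    print("top",n,w2c(onz("t",p,z,ct)).round(1))
# panel height measured from two views: outer left corner of panel top
print(tri(ray("w",f(727,340),c),ray("t",g(545,293),ct)))
E
```

```text
panel in [-97.1 -95.4 141. ]
panel out [-108.   -95.4  141. ]
L [-108.1  -10.9  141. ]
R [-108. -179.  141.]
floor back L [ 98.9 -20.4  32. ]
floor back R [  99.  -169.6   32. ]
bar [-148.1  -94.7  118. ]
bar bot [-152.7  -94.3   50. ]
lip low [ -0.3 -95.3 150. ]
top panel in L [-97.  -13.2 141. ]
top panel in R [ -96.  -177.4  141. ]
top floor R front [ -85.4 -176.5   32. ]
(array([ 653.32654643, -161.37464141,  143.96614778]), np.float64(1.110959931111659))
```

```bash
python3 - <<'E'
from kin import *
P=c2w((-62,-95,232)); print(P); arc(P,Qv(YAW+np.pi/2),5); print(wrist_j(Qv(YAW+np.pi/2),-.29,1.8))
E
```

```text
[633.82287305 -69.38005517 232.        ]
rot [-0.441 -0.002  0.007] shift [  0.16 -21.13  18.54]
[ 0.          1.34159265 -2.52925743]
```

```bash
python3 -m pendant '[[-0.05,0,0,0,-2,1.8,0.3],[-0.15,0,0,0,-5.5,4.8,0.3],[-0.25,0,0,0,-9,7.9,0.3],[-0.35,0,0,0,-12.5,11,0.3],[-0.44,0,0.007,0,-16,14,0.3]]' 50 && python3 -m pendant '[[0,0,0,0,-2.1,2,0.3],[0,0,0,0,-3.4,3.2,0.3],[0,0,0,0,-3.4,3.2,0.3],[0,0,0,0,-3.4,3.2,0.3],[0,0,0,0,-3.4,3.2,0.3]]'; python3 - <<'E'
from kin import *
P=c2w((-62,-95,232)); arc(P,Qv(YAW+np.pi/2),5); print(np.round(sense()["joints"],2))
E
```

```text
time_s: 18.2
eef_pos: [594.2, -123.5, 230.2]
ee_rot: [0.308, -0.636, 0.308, 0.638]
force: [0.5, -0.3, -3.0]
grip_width: 0.501
time_s: 18.82
eef_pos: [600.4, -79.6, 229.8]
ee_rot: [0.309, -0.635, 0.309, 0.637]
force: [0.2, -0.2, -2.9]
grip_width: 0.504
rot [-0.002  0.003 -0.001] shift [-0.23 -3.26 -1.26]
[-0.33  0.5   1.24  0.    1.41 -2.56]
```

```bash
python3 -m pendant '[[0,0,0,0,-1.5,-0.6,0.3],[0,0,0,0,-3,-1.2,0.3],[0,0,0,0,-3.3,-1.3,0.3],[0,0,0,0,-3.3,-1.3,0.3],[0,0,0,0,-3.3,-1.3,0.3]]' 50; python3 - <<'E'
from kin import *
P=c2w((-62,-95,91)); arc(P,Qv(YAW+np.pi/2),5); print(np.round(sense()["joints"],2))
for n in("wrist","scene"): cv2.imwrite(f'pics/{n}11.png',vision.capture(n)[:,:,::-1])
crop(cv2.imread("pics/scene11.png"),220,70,460,270,3,"k7.png")
E
```

```text
time_s: 19.45
eef_pos: [634.2, -68.7, 229.8]
ee_rot: [0.309, -0.635, 0.309, 0.637]
force: [0.3, 0.5, -3.4]
grip_width: 0.502
rot [-0.001  0.003 -0.001] shift [13.88  0.06 -0.06]
[-0.29  0.57  1.12  0.    1.46 -2.53]
```

View pics/wrist11.png

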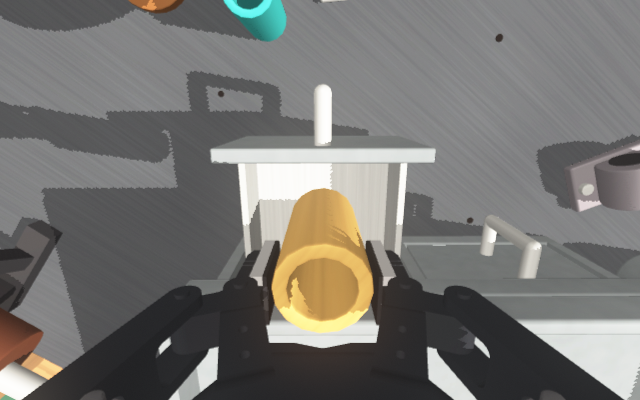

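View pics/k7.png

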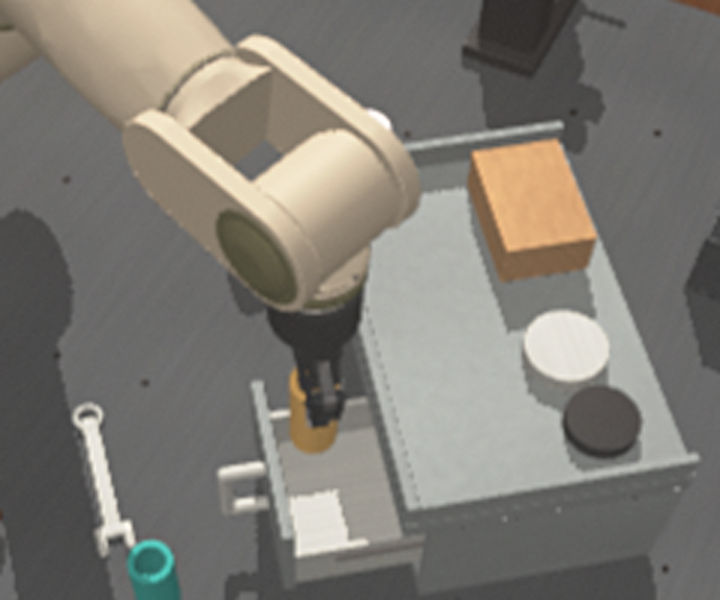

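```bash
python3 -m pendant '[[0,0,0,2,0,0,0.3],[0,0,0,5,0,0,0.3],[0,0,0,8,0,0,0.3],[0,0,0,10,0,0,0.3],[0,0,0,11.5,0,0,0.3]]' 50 && python3 -m pendant '[[0,0,0,0.7,0,0,0.3],[0,0,0,1.4,0,0,0.3],[0,0,0,1.8,0,0,0.3],[0,0,0,1.8,0,0,0.3],[0,0,0,1.8,0,0,0.3]]' 50;  python3 - <<'E'
from kin import *
P=c2w((-62,-95,91.2)); arc(P,Qv(YAW+np.pi/2),5)
for n in("wrist",): cv2.imwrite(f'pics/{n}12.png',vision.capture(n)[:,:,::-1])
E
```

```text
time_s: 20.18
eef_pos: [634.1, -68.3, 113.9]
ee_rot: [0.309, -0.635, 0.309, 0.637]
force: [0.9, -0.8, -4.3]
grip_width: 0.503
time_s: 20.8
eef_pos: [634.5, -68.2, 97.1]
ee_rot: [0.309, -0.635, 0.308, 0.637]
force: [-0.1, 1.2, -3.4]
grip_width: 0.505
rot [-0.001  0.002 -0.001] shift [ 0.59  0.12 -0.05]
```

View pics/wrist12.png

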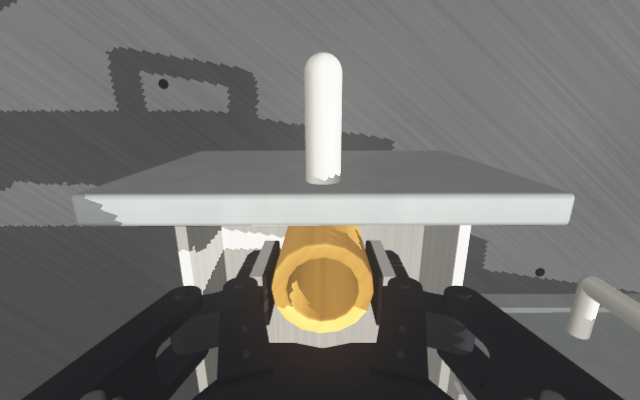

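```bash
python3 -m pendant '[[0,0,0,0.15,0,0,0.3],[0,0,0,0.3,0,0,0.3],[0,0,0,0.4,0,0,0.3],[0,0,0,0.45,0,0,0.3],[0,0,0,0.45,0,0,0.3]]' 50
```

```text
time_s: 21.48
eef_pos: [634.3, -68.2, 92.2]
ee_rot: [0.309, -0.635, 0.309, 0.637]
force: [-0.1, -0.3, -3.4]
grip_width: 0.505
```

```bash
python3 -m pendant '[[0,0,0,0.05,0,0,0.3],[0,0,0,0.1,0,0,0.3],[0,0,0,0.12,0,0,0.3],[0,0,0,0.12,0,0,0.3],[0,0,0,0.12,0,0,0.3]]' 50
```

```text
time_s: 22.1
eef_pos: [634.3, -68.2, 91.3]
ee_rot: [0.309, -0.635, 0.309, 0.637]
force: [-1.7, 0.2, 1.6]
grip_width: 0.506
```

```bash
python3 -m pendant '[[0,0,0,0,0,0,0.53],[0,0,0,0,0,0,0.57],[0,0,0,0,0,0,0.62],[0,0,0,0,0,0,0.68],[0,0,0,0,0,0,0.72]]' 50; python3 - <<'E'
from kin import *
for n in("wrist",): cv2.imwrite(f'pics/{n}13.png',vision.capture(n)[:,:,::-1])
E
```

```text
time_s: 22.72
eef_pos: [634.3, -68.2, 91.0]
ee_rot: [0.309, -0.635, 0.309, 0.637]
force: [0.3, -0.2, -0.1]
grip_width: 0.722
```

View pics/wrist13.png

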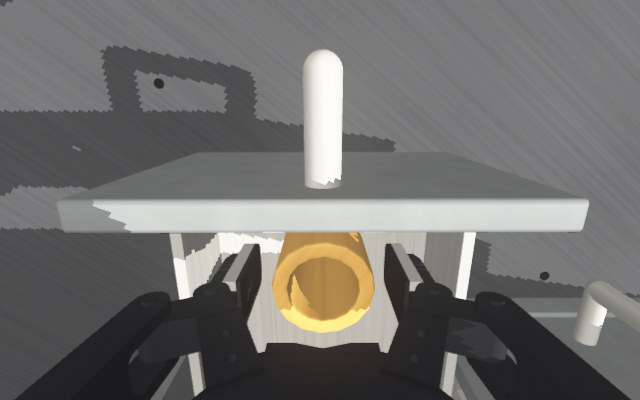

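Free on both sides; withdrawing straight up, then moving the arm aside to look.

```bash
python3 -m pendant '[[0,0,0,-1.5,0,0,0.72],[0,0,0,-5,0,0,0.72],[0,0,0,-10,0,0,0.72],[0,0,0,-15,0,0,0.72],[0,0,0,-19,0,0,0.72]]' && python3 -m pendant '[[0,0,0,-1,2,-2,0.72],[0,0,0,-1,6,-5,0.72],[0,0,0,-1,10,-8,0.72],[0,0,0,-1,14,-12,0.72],[0,0,0,-1,18,-16,0.72]]' && python3 -m pendant '[[0,0,0,0,4,-4,0.72],[0,0,0,0,6,-8,0.72],[0,0,0,0,6,-12,0.72],[0,0,0,0,6,-14,0.72],[0,0,0,0,6,-14,0.72]]'; python3 - <<'E'
from kin import *
for n in("wrist","top","scene"): cv2.imwrite(f'pics/{n}14.png',vision.capture(n)[:,:,::-1])
crop(cv2.imread("pics/scene14.png"),160,90,460,335,2.4,"k8.png")
crop(cv2.imread("pics/top14.png"),180,40,480,290,2.4,"k9.png")
E
```

```text
time_s: 23.4
eef_pos: [634.7, -68.4, 284.6]
ee_rot: [-0.309, 0.636, -0.308, -0.636]
force: [0.5, -0.6, -0.6]
grip_width: 0.72
time_s: 24.02
eef_pos: [593.6, -305.0, 292.3]
ee_rot: [0.31, -0.635, 0.311, 0.636]
force: [0.3, -0.0, 0.8]
grip_width: 0.721
time_s: 24.65
eef_pos: [645.3, -416.2, 281.0]
ee_rot: [-0.336, 0.623, -0.333, -0.623]
force: [0.4, -0.1, -0.1]
grip_width: 0.719
```

View pics/k8.png

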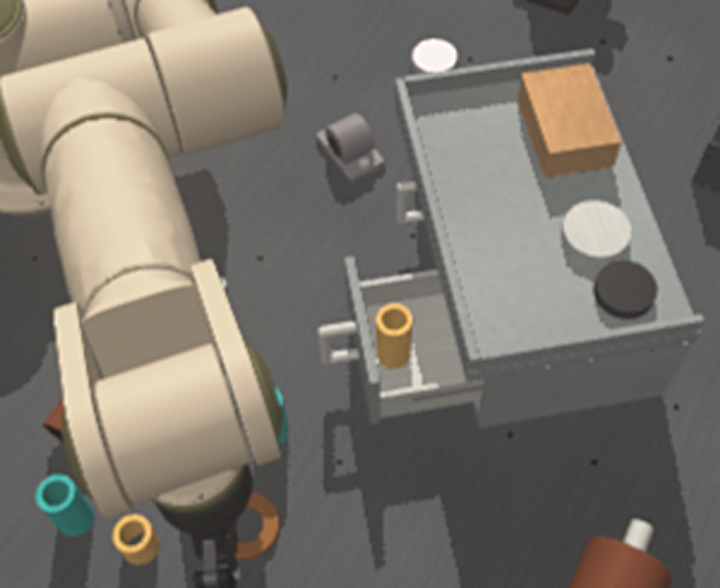

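View pics/k9.png

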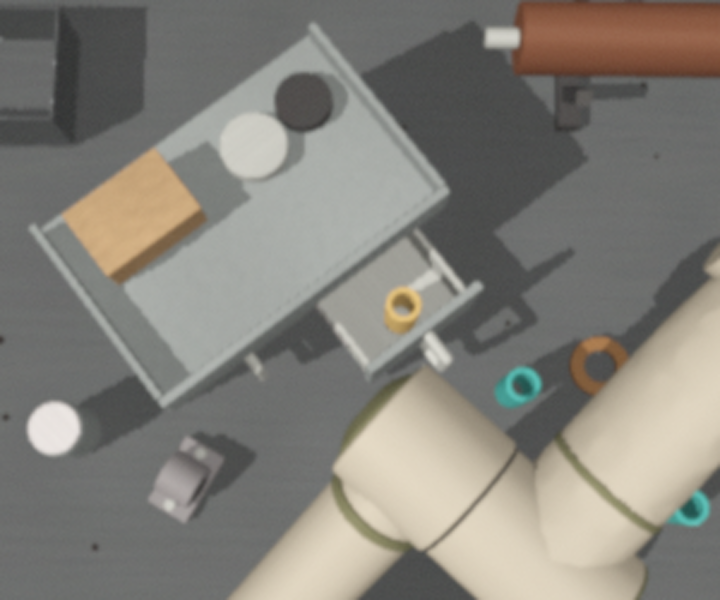

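```bash
python3 - <<'E'
from kin import *
P,e=tri(ray("scene",(160+394/2.4,90+318/2.4)),ray("top",(180+404/2.4,40+301/2.4))); print(P,w2c(P),e)
s=sense(); print(np.abs(s["dq"]).max(),s["force"],s["time_s"])
a=cv2.imread("pics/scene0.png");b=cv2.imread("pics/scene14.png")
for n in("scene","top"):
  for k in(0,14):
    h=cv2.cvtColor(cv2.imread(f"pics/{n}{k}.png"),cv2.COLOR_BGR2HSV)
    m=cv2.inRange(h,(80,110,60),(100,255,255))|cv2.inRange(h,(13,110,120),(25,255,255))
    q,l,st,ce=cv2.connectedComponentsWithStats(m); print(n,k,[ce[i].round().tolist() for i in range(1,q) if 40<st[i,4]<500])
E
```

```text
[636.95917908 -69.23828556 125.86127516] [-59.45083531 -96.83255928 125.86127516] 0.0020238835089314336
0.011005592292806973 [0.03197284 0.26513103 0.21719341] 24.8
scene 0 [[271.0, 262.0], [236.0, 274.0], [187.0, 300.0], [261.0, 309.0], [216.0, 314.0]]
scene 14 [[90.0, 93.0], [324.0, 229.0], [187.0, 300.0], [216.0, 314.0], [271.0, 311.0]]
top 0 [[542.0, 9.0], [430.0, 192.0], [396.0, 201.0], [451.0, 222.0], [460.0, 222.0], [415.0, 225.0], [424.0, 224.0], [463.0, 250.0]]
top 14 [[540.0, 12.0], [347.0, 169.0], [427.0, 189.0], [396.0, 201.0], [468.0, 253.0]]
```

```bash
python3 -c "
from rig import job; print(job.finish_job())"
```

```text
the job is handed in; nothing more can be done
None
```

The job is done and handed in at about 25 s of the 69 s allowed.

- **Open drawer shut:** I gripped drawer_a's handle and pushed the drawer through its catch to the firm stop. The force along the push rose to about 51 N there, then I eased off and released it.
- **Other drawer opened:** drawer_b then broke free under the pull and slid out with about 3 N. It stands about 132 mm open.
- **Sleeve placed:** I picked out the taller brass sleeve by its measured rim height of about 86 mm, against 45 mm for the short one. It now stands upright on drawer_b's floor, clear of the front panel and the top board.

**Last checks:** the final top and scene pictures show drawer_b open with the sleeve upright in it and drawer_a shut. The sleeve's rim measured 126 mm above the bench, where 122 was expected. That is within my measuring error, as earlier heights were also off by 3 to 5 mm. The gripper's force reading was near zero and the arm was standing still.

**Not fully checked:**
- In those pictures the arm hid the spanner, most of the tube stub and part of the washer. I did not confirm that these three are unmoved, though no contact with them was commanded or felt.
- The 51 N at the drawer stop went through the fingers on the handle. It is below the 120 N wrist limit and, I believe, is not gripper-body contact. It is above 40 N, though, if it were counted that way.

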